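# Clear the ear defenders and press the casting mould shut

## Task

The ear defenders have been parked standing over the lower half of the casting mould: lift them off and hang them by their headband over the horizontal rail, one cup on each side, and let go of them. Then fit the upper mould half (the one with two holes) onto the lower half, big hole on big dowel and small hole on small dowel, press it down fully against the sprung ejector until the two faces meet, and finish like that: still holding the mould pressed shut, not letting go, because the spring opens it again. Leave the other things on the bench where they are.

Things in the scene. Friction and masses are not known exactly. Their poses are not given: they have to be found in the camera images.
- ear_defenders: Rigid ear defenders, 0.18-0.28 kg, 168 (own x, cup to cup) x 62 (y) x 155 mm high: two grey cups (|x| 50-84, |y| to 31, z 0-80 mm; 100 mm clear between), straps 16 mm wide rising to a black crown pad. Start upright on the cups on the bench, astride lower_half. Origin: midway between the cups at their underside; z up. Hung, the rail runs between the cups along own y, under the crown pad.
- crown (a point): Centre of the top face of the crown pad, 155 mm above the cups' underside. The pad is a firm block 64 mm (own x) x 24 mm (own y) x 24 mm thick: grip it from above across its 24 mm width. Its underside, 24 mm below this point, rests on the rail: fingertips lower than that would strike the rail.
- rail: Fixed dark steel hanging rail: level bar 14 mm in diameter, 260 mm long along own y, centre line 155 mm above the bench (top 162 mm), on posts 18 mm in diameter at own y = +-130 mm with round feet 70 mm in diameter, 10 mm high. Origin: on the bench under the middle of the bar; z up.
- rail_mid (a point): Middle of the rail's bar, on its centre line, 155 mm above the bench; axes as the rail.
- lower_half: Lower mould half, bolted down: aluminium block 116 (own x) x 70 (y) x 30 mm high, flat top = parting face; 8 mm high flange to x = +-70 mm. Two steel dowels stand 20 mm above the top (last 4 mm tapered): big, 14 mm diameter, at x = +42 mm; small, 10 mm, at x = -42 mm; y = 0. Central ejector pad, 30 mm diameter, 6 mm proud of the top. Origin: on the bench under the block's centre; z up.
- ejector (a joint): Sprung pad in the centre of the lower half: 0 = up, 6 mm proud of the parting face; 0.006 m = flush. It takes 6 N to start it and 10 N to hold it flush, so the upper half (about 4 N heavy) alone rests on it with a 6 mm gap; 15 N of push on top shuts the mould firmly. It springs back when released.
- big_dowel (a point): Foot of the big dowel (14 mm), on its axis, at the height of the lower half's parting face (30 mm above the bench).
- small_dowel (a point): Foot of the small dowel (10 mm), on its axis, at the height of the lower half's parting face.
- upper_half: Loose upper mould half, 0.34-0.46 kg, parting face down on the bench: aluminium plate 116 (own x) x 70 (y) x 26 mm with through holes, 16.5 mm wide at x = +42 mm, 12.5 mm at x = -42 mm, y = 0, and a wooden grip bar on top. Origin: centre of its underside; z up. On the closed mould its origin is 30 mm above the bench and x points as lower_half's x; at the start they differ by under 45 degrees.
- handle (a point): Centre of the top of the upper half's wooden grip bar, 62 mm above its underside. The bar is 46 mm long (own x), 20 mm wide (own y), 36 mm high, in the centre of the plate: grip it from above, fingers closing along own y.
- big_hole (a point): Centre of the big hole (16.5 mm) at the underside of the upper half.
- small_hole (a point): Centre of the small hole (12.5 mm) at the underside of the upper half.
- blank_plate: Bystander: loose aluminium plate of the same size with the same wooden grip bar but no holes, not part of this job; it and upper_half lie one nearer and one farther from the robot, either way round. Origin: centre of its underside.
- glue_bottle: Bystander: glue bottle 56 mm in diameter, 120 mm high. Origin: centre of its underside.
- screw_jar: Bystander: closed glass jar 60 mm in diameter, 70 mm high. Origin: centre of its underside.
- hammer: Bystander: hammer 220 mm long lying on the bench near the robot. Origin: middle of its length, at bench level.
- wrench: Bystander: flat wrench 180 mm long lying on the bench. Origin: middle of its length, at bench level.
- mug: Bystander: white mug 76 mm in diameter, 85 mm high. Origin: centre of its underside.
- tin: Bystander: closed flat tin 90 x 60 x 22 mm. Origin: centre of its underside.
There are look-alikes about, which are no part of the job. Leave any orange or red look-alike of the lower_half alone.

How it is judged:
On the way, in this order (a step that is already met when the one before it is completed fails the run):
1. the ear defenders hang by the headband over the rail, a cup on each side, and are let go (z of crown in the frame of rail_mid between 0.015 and 0.04 m and x of crown in the frame of rail_mid between -0.04 and 0.04 m and y of crown in the frame of rail_mid between -0.125 and 0.125 m and angle between ear_defenders's own z axis and vertical below 0.45 rad and contact force between ear_defenders and rail above 0.5 N and contact force between ear_defenders and the arm below 0.05 N and contact force between ear_defenders and the fingers below 0.05 N), for 0.3 s.
2. the upper half is on both dowels, each hole on its own dowel (horizontal distance between big_hole and big_dowel below 0.004 m and horizontal distance between small_hole and small_dowel below 0.004 m and angle between upper_half's own z axis and vertical below 0.15 rad and z of each of big_hole, small_hole in the frame of lower_half below 0.042 m), for 0.1 s.
At the end, for the whole second after the job is handed in: Ear defenders hang over the rail (pad on bar, tilt under 0.45 rad), untouched; upper half on the lower, each hole within 4 mm of its dowel, faces shut to under 2 mm at both dowels, robot still pressing (3 N or more), nothing else on it; bystanders moved under 40 mm (all of step 1 and horizontal distance between big_hole and big_dowel below 0.004 m and horizontal distance between small_hole and small_dowel below 0.004 m and angle between upper_half's own z axis and vertical below 0.15 rad and z of each of big_hole, small_hole in the frame of lower_half below 0.032 m and value of joint ejector above 0.004 m and (contact force between upper_half and the fingers above 3 N or contact force between upper_half and the arm above 3 N) and contact force between upper_half and blank_plate below 0.1 N and contact force between upper_half and glue_bottle below 0.1 N and contact force between upper_half and screw_jar below 0.1 N and contact force between upper_half and hammer below 0.1 N and contact force between upper_half and wrench below 0.1 N and contact force between upper_half and mug below 0.1 N and contact force between upper_half and tin below 0.1 N); the arm keeps its last pose, push and grip.
It fails at once if another thing on the bench is moved by more than 40 mm (distance of any of blank_plate, glue_bottle, screw_jar, hammer, wrench, mug, tin from where it was at the start of the episode above 0.04 m).
It also fails if it takes over 72 s, if anything falls off the work surface, if the arm or the gripper's body presses on something with over 40 N, if the wrist force passes 120 N, or if a joint passes its speed limit or range.

## Robot

A 6-joint arm with a two-finger parallel gripper is mounted at the origin on the work surface. World frame = base frame: x ahead of the robot, y to its left, z up, the work surface at z = 0. Lengths are in m, angles in rad, forces in N, time in s.
With the tool pointing down it reaches from about 0.325 to 0.9 m from the base axis. Payload 3.5 kg.
Tool frame: the origin (TCP) lies between the finger pads; the fingertips stand 22 mm ahead of it and the grasp point (between the pads) lies 3 mm ahead of it (ctrl.tips_ahead is the distance from the TCP to the fingertips, in m); z points along the fingers, y is the line along which they close (so a half turn about z gives the same grasp; the last joint's range is limited). The gripper opens to 85 mm and grips with 20 to 120 N. Pads are 22 mm wide; open, the fingers measure 114 mm over their backs; the gripper's body (76 mm by 85 mm) begins 54 mm behind the grasp point. The pads swing forward as they close: fully open they stand 13 mm farther back than shut.
Start: joints at [1.069, 0.276, -0.026, 1.268, 0, 1.467], TCP at [0.243, 0.576, 0.253] pointing down, gripper open.
Joint ranges: [-3.12, 3.12], [-0.85, 1.88], [-1.08, 1.24], [-1.95, 2.15], [-1.57, 1.53], [-3.14, 3.14]. Speed limits (rad/s): [2.57, 2.57, 3.14, 3.14, 3.14, 3.14].

## Interface

Orientations are given as a unit quaternion [x, y, z, w].
In Python, from station import telemetry, optics, workorder, ctrl gives the robot as it stands.
- The arm moves only by the shell command python3 -m pendant 'ROWS' [OPENING] [FORCE]. ROWS is JSON, one flat list of numbers, 6 for each row, row after row: the shift along the tool's x, y, z each as a share of 0.03 m, from -1 to 1, then the turn, a rotation vector about the tool's x, y, z each as a share of 6 degrees, from -1 to 1. A call has 1 to 10 rows; each row shifts and turns the commanded pose from where the row before left it, along the tool's axes as they then stand; what a row does not reach is not made up. A row lasts 1/10 s, in which the tool goes at most 50 mm and 8.59 degrees, less where a joint would pass 70% of its speed; a pose out of reach is approached as far as the arm can. A call with a number of a shift or a turn outside -1 to 1 is refused whole. A call with a gripper value outside its range is refused whole. OPENING is the gripper's target within -1 to 1 (shut at 1, half-way at 0, fully open at -1), set as the call begins (- or left out, the last holds). The fingers move at their own pace and stop on an object; FORCE is the grip in N (left out, the last holds). Time passes only in rows, so rows that do not move let the fingers close. It gives the time, the measured TCP pose, the force, the opening and the grip force at its end, in the units of the state.
- telemetry.sense(): the state, without advancing time (a new reading comes with each control period).
- optics.capture(name): name is "scene" or "side" or "wrist"; returns a dict with "color" (420x560x3 uint8, red, green, blue), "vfov" (degrees; the focal length in pixels is half the picture's height over the tangent of half this angle, whatever the lens; pixels are square), "cx", "cy" (the principal point, pixels), "k1" (the pictures are not rectified: a ray, as slopes to the right and down, at radius r is drawn at 1 + k1 r^2 times it, then the intrinsics apply), "xyz" and "attitude" of the camera in the world; the wrist camera has in their place "hand_eye" (4x4, takes a point from camera to tool coordinates, whose origin is the TCP and whose axes are the flange's). Camera axes: x right, y down, z forward; pixel columns grow to the right and rows downward; lengths in m; the calibration is good to about 2 mm. A picture is of the moment at which its call begins: read the wrist's pose just before it. There is no depth.
- workorder.finish_job(): hands the job in; it is judged then, once.
The state is a dict: "t": time; "qpos": joint angles; "joint_vel": joint speeds; "joint_efforts": joint torques, N m; "ee_pos": TCP position; "tcp_rot": TCP orientation; "force": force on the tool from outside, world axes, zero at the start; "ft_torque": the same for the moment, N m; "opening": finger opening in m; "grip_force": force on a finger pad.
Only numpy, scipy, OpenCV 4.12 (cv2) and the standard library are available. Lean on these libraries where they do the work, as an engineer would, in place of code of your own. Each camera call takes 0.05 s, during which the arm holds its last target. There are 200 camera calls.

## Working session

There is one attempt and no reset: what is moved stays moved. The work goes in short steps, Python scripts to look and compute and a shell command to move; the robot and the scene stay as the last step left them, time stands still between calls to the robot, and variables do not carry over. Pictures are saved under pics/ and viewed, at most 10 in all, crops included, and the job is handed in when it is done.

```bash
ls; mkdir -p pics
cat > h.py <<'E'
import numpy as np, cv2
from scipy.spatial.transform import Rotation as R
from station import telemetry, optics, workorder, ctrl
E
python3 - <<'E'
from h import *
s=telemetry.sense(); print({k:np.round(v,3).tolist() for k,v in s.items()})
import pickle
for n in("scene","side","wrist"):
    c=optics.capture(n); c['state']=s; pickle.dump(c,open(n+'0.pkl','wb')); cv2.imwrite(f'pics/{n}0.png',c['color'][:,:,::-1])
    print(n,{k:(np.round(v,4).tolist()) for k,v in c.items() if k not in('color','state')})
E
```

```text
pics
{'t': 0.0, 'qpos': [1.069, 0.277, -0.028, 1.268, -0.0, 1.467], 'joint_vel': [0.001, -0.001, -0.0, 0.002, -0.0, 0.001], 'joint_efforts': [0.002, -44.551, 29.52, 0.016, -0.0, 0.0], 'ee_pos': [0.242, 0.575, 0.252], 'tcp_rot': [0.198, 0.98, -0.001, -0.0], 'force': [-0.723, -0.339, -0.071], 'ft_torque': [-0.048, 0.019, -0.006], 'grip_force': 0.0, 'opening': 0.085}
scene {'vfov': 56.992, 'cx': 282.0927, 'cy': 207.9055, 'k1': -0.0533, 'xyz': [1.3137, 0.3488, 0.911], 'attitude': [0.4992, 0.7632, -0.338, -0.2325]}
side {'vfov': 55.2239, 'cx': 285.311, 'cy': 210.5826, 'k1': 0.0278, 'xyz': [-0.1278, -0.5449, 1.0519], 'attitude': [0.8439, -0.391, 0.1516, -0.3346]}
wrist {'vfov': 63.4916, 'cx': 276.7715, 'cy': 212.2308, 'k1': -0.0373, 'hand_eye': [[0.0006, -0.9537, -0.3009, 0.0767], [1.0, 0.0006, 0.0001, 0.0007], [0.0001, -0.3009, 0.9537, -0.1202], [0.0, 0.0, 0.0, 1.0]]}
```

View pics/scene0.png

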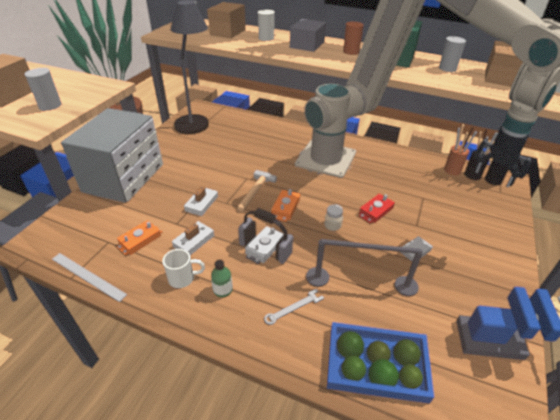

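View pics/side0.png

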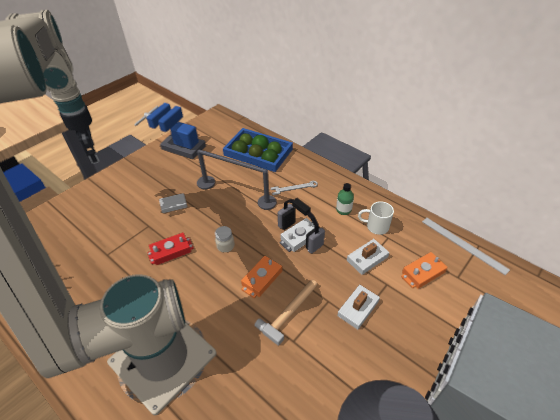

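The scene view has the ear defenders at (265,235), the rail bar from (320,243) to (415,250), and two candidate plates at (201,200) and (193,237). In the side view the plates are at (359,306) and (368,256). I'll zoom in on both views.

Run:
```python
from h import *
a=cv2.imread('pics/scene0.png')[165:300,165:431]; cv2.imwrite('pics/sc1.png',cv2.resize(a,None,fx=3,fy=3,interpolation=cv2.INTER_CUBIC))
a=cv2.imread('pics/side0.png')[140:330,180:446]; cv2.imwrite('pics/si1.png',cv2.resize(a,None,fx=3,fy=3,interpolation=cv2.INTER_CUBIC))
```

```text
(no output)
```

View pics/sc1.png

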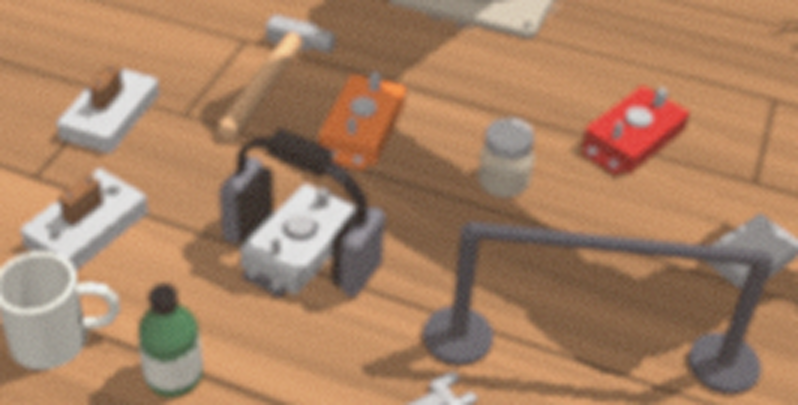

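View pics/si1.png

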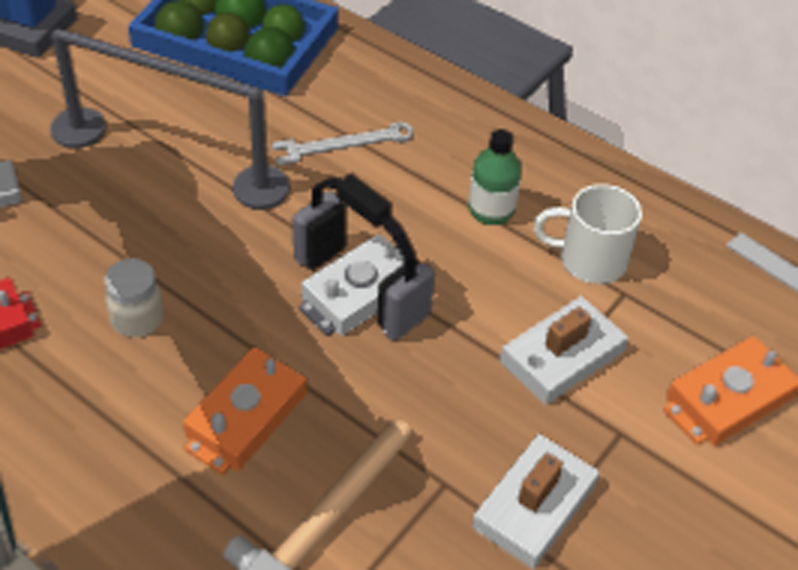

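Plate with two holes (upper_half) is the far one: scene crop (85,205), side crop (565,345). Lower half has its big dowel on the robot side (scene crop (320,197), side crop (336,291)). The rail bar runs from (470,230) to (768,258) in the scene crop.

```bash
cat >> h.py <<'E'
import pickle
def load(n): return pickle.load(open(n+'.pkl','rb'))
def snap(name,tag):
    s=telemetry.sense(); c=optics.capture(name); c['state']=s; pickle.dump(c,open(tag+'.pkl','wb')); cv2.imwrite(f'pics/{tag}.png',c['color'][:,:,::-1]); return c
def K(c):
    f=c['color'].shape[0]/2/np.tan(np.radians(c['vfov'])/2); return np.array([[f,0,c['cx']],[0,f,c['cy']],[0,0,1]])
def pose(c):
    if 'hand_eye' in c:
        H=np.array(c['hand_eye']); Rt=R.from_quat(c['state']['tcp_rot']).as_matrix()
        return Rt@H[:3,:3], Rt@H[:3,3]+np.array(c['state']['ee_pos'])
    return R.from_quat(c['attitude']).as_matrix(), np.array(c['xyz'])
def ray(c,uv):
    p=cv2.undistortPoints(np.array(uv,float).reshape(-1,1,2),K(c),np.array([c['k1'],0,0,0.]))[:,0]
    M,o=pose(c); return o,np.c_[p,np.ones(len(p))]@M.T
def onz(c,uv,z):
    o,d=ray(c,uv); return o+d*((z-o[2])/d[:,2])[:,None]
def proj(c,P):
    M,o=pose(c); q=(np.atleast_2d(P)-o)@M
    return cv2.projectPoints(q.reshape(-1,1,3),np.zeros(3),np.zeros(3),K(c),np.array([c['k1'],0,0,0.]))[0][:,0]
def tri(a,ua,b,ub):
    o1,d1=ray(a,ua);o2,d2=ray(b,ub);out=[]
    for x,y in zip(d1,d2):
        t=np.linalg.lstsq(np.c_[x,-y],o2-o1,rcond=None)[0]; out.append(np.r_[(o1+x*t[0]+o2+y*t[1])/2,np.linalg.norm(o1+x*t[0]-o2-y*t[1])])
    return np.array(out)
E
python3 - <<'E'
from h import *
np.set_printoptions(precision=4,suppress=True)
a,b=load('scene0'),load('side0')
S=lambda l:np.array(l,float)/3+[165,165]
D=lambda l:np.array(l,float)/3+[180,140]
names=['crown','railL','railR','bigdowtip','smalldowtip','ejector','handle','blankhandle','jar top','bottletop']
s=S([(299,150),(470,232),(768,260),(322,193),(276,238),(300,227),(82,192),(106,83),(508,135),(164,297)])
d=D([(364,198),(258,93),(62,38),(331,287),(391,247),(361,272),(570,324),(545,473),(131,275),(502,138)])
for n,p,q,r in zip(names,tri(a,s,b,d),onz(a,s,.0),onz(b,d,0)): print(n,p)
print('hole robot side side-cam z.026',onz(b,D([(536,361)]),.026),'scene holes',onz(a,S([(113,190),(57,230)]),.026))
print('feet',onz(a,S([(458,333),(726,360)]),.01),onz(b,D([(79,126),(261,185)]),.01))
E
```

```text
crown [ 0.563  -0.0145  0.1435  0.0017]
railL [0.6073 0.1754 0.152  0.0026]
railR [0.5327 0.4267 0.1493 0.0099]
bigdowtip [ 0.5137 -0.0117  0.0411  0.0011]
smalldowtip [ 0.5972 -0.0269  0.0459  0.0041]
ejector [ 0.5588 -0.017   0.0297  0.0018]
handle [ 0.6271 -0.2385  0.0529  0.0052]
blankhandle [ 0.4617 -0.3144  0.0512  0.0069]
jar top [0.3724 0.1481 0.0674 0.0003]
bottletop [ 0.7583 -0.0569  0.1138  0.0035]
hole robot side side-cam z.026 [[ 0.5849 -0.2316  0.026 ]] scene holes [[ 0.5881 -0.2256  0.026 ]
 [ 0.663  -0.2473  0.026 ]]
feet [[0.6078 0.1774 0.01  ]
 [0.5344 0.427  0.01  ]] [[0.5305 0.4188 0.01  ]
 [0.6017 0.1715 0.01  ]]
```

```bash
python3 -m pendant '[-0.5,-0.15,-0.5,0,0,0,-1,-0.3,-0.5,0,0,0,-1,-0.3,-0.5,0,0,0,-1,-0.3,-0.5,0,0,0,-1,-0.3,-0.5,0,0,0,-1,-0.3,-0.5,0,0,0,-1,-0.3,-0.5,0,0,0,-1,-0.3,0,0,0,0]' -1 && python3 -m pendant '[-1,-0.3,0,0,0,0,-1,-0.3,0,0,0,0,-1,-0.3,0,0,0,0,-1,-0.3,0,0,0,0,-1,-0.3,0,0,0,0,-0.6,-0.3,0,0,0,0,0,0,0,0,0,0,0,0,0,0,0,0,0,0,0,0,0,0]'
python3 - <<'E'
from h import *
c=snap('wrist','w1'); print(c['state']['ee_pos'],c['state']['tcp_rot'])
E
```

```text
t: 0.95
ee_pos: [0.4262, 0.4254, 0.3623]
tcp_rot: [0.198, 0.98, 0.002, 0.002]
force: [0.7, 1.3, 0.7]
opening: 0.0856
grip_force: 0.0
t: 1.85
ee_pos: [0.5572, 0.3115, 0.3589]
tcp_rot: [0.198, 0.98, 0.0, 0.0]
force: [-0.6, -0.5, -0.2]
opening: 0.0855
grip_force: 0.0
[0.55723904 0.31154206 0.35887171] [1.97904564e-01 9.80221278e-01 1.69640677e-04 4.28172147e-05]
```

View pics/w1.png

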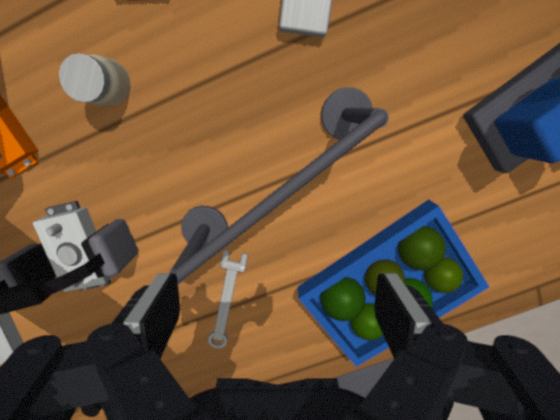

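The wrist view shows the rail's bar from (380,117) to about (180,278), with feet at (347,112) and (204,228). The ear defenders are at left around (65,260).

```bash
python3 -m pendant '[-0.44,-0.99,0,0,0,0,-0.44,-0.99,0,0,0,0,-0.44,-0.99,0,0,0,0,-0.44,-0.99,0,0,0,0,-0.44,-0.99,0,0,0,0,-0.44,-0.99,0,0,0,0,-0.44,-0.99,0,0,0,0,-0.44,-0.99,0,0,0,0,-0.44,-0.99,0,0,0,0,-0.44,-0.99,0,0,0,0]' && python3 -m pendant '[0,0,0,0,0,-1,0,0,0,0,0,-1,0,0,0,0,0,-1,0,0,0,0,0,-1,0,0,0,0,0,-1,0,0,0,0,0,-1,0,0,0,0,0,-1,0,0,0,0,0,-1,0,0,0,0,0,-1,0,0,0,0,0,-1]' && python3 -m pendant '[0,0,0,0,0,-1,0,0,0,0,0,-1,0,0,0,0,0,-1,0,0,0,0,0,-1,0,0,0,0,0,-1,0,0,0,0,0,-1,0,0,0,0,0,-1,0,0,0,0,0,0,0,0,0,0,0,0]'
python3 - <<'E'
from h import *
c=load('w1'); print('feet',onz(c,[(346.5,112),(204,228)],.01)); print('bar',onz(c,[(380,117.5),(185,273.5),(282,198)],.155))
c=snap('wrist','w2'); print(c['state']['ee_pos'],c['state']['tcp_rot'],c['state']['qpos'])
E
```

```text
t: 2.9
ee_pos: [0.5636, -0.0138, 0.3587]
tcp_rot: [0.197, 0.98, 0.0, 0.0]
force: [0.7, 0.2, 0.3]
opening: 0.0855
grip_force: 0.0
t: 3.9
ee_pos: [0.5637, -0.0125, 0.3586]
tcp_rot: [-0.321, 0.947, 0.0, 0.0]
force: [0.3, -0.4, -0.1]
opening: 0.0853
grip_force: 0.0
t: 4.8
ee_pos: [0.5638, -0.0129, 0.3585]
tcp_rot: [-0.637, 0.771, -0.0, 0.0]
force: [0.6, 0.3, 0.2]
opening: 0.0856
grip_force: 0.0
feet [[0.53027891 0.42451629 0.01      ]
 [0.60424261 0.17642732 0.01      ]]
bar [[0.53338594 0.42610367 0.155     ]
 [0.60636337 0.18567468 0.155     ]
 [0.56953786 0.31286986 0.155     ]]
[ 0.56380478 -0.01289406  0.35850266] [-6.36691361e-01  7.71118734e-01 -5.83606003e-05  7.02348986e-05] [-1.37499709e-01  1.31464786e-01  1.37116322e-02  1.45286218e+00
  2.44684866e-05 -1.51789956e+00]
```

View pics/w2.png

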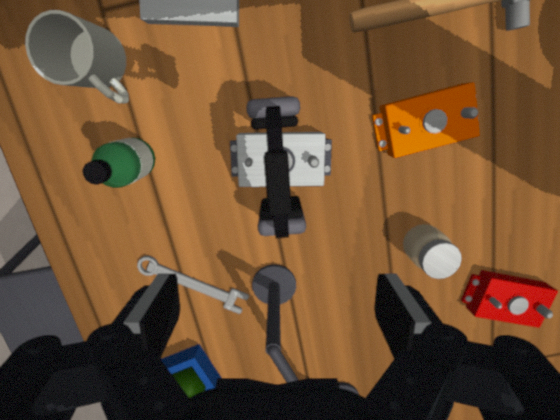

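The ear defenders' black crown pad is at about (279,182), running nearly vertical in the picture. The lower half's big dowel is at (314,160) and its small dowel at (250,160). I'll measure the pad from its mask.

Run:
```python
from h import *
c=load('w2'); g=c['color'].max(2)
for v in range(104,240,5):
    w=np.where(g[v,255:310]<45)[0]+255
    print(v,w.min() if len(w) else '',w.max() if len(w) else '',len(w), end=' | ')
print()
for v in (170,180,190,200): print(g[v,258:300].tolist())
```

```text
104   0 | 109 267 279 13 | 114 266 279 14 | 119 255 296 42 | 124 255 295 41 | 129 256 280 16 | 134 268 280 13 | 139 268 281 14 | 144 269 281 13 | 149 269 282 14 | 154 266 286 21 | 159 265 286 22 | 164 266 286 21 | 169 266 287 22 | 174 266 287 22 | 179 267 287 21 | 184 267 288 22 | 189 267 288 22 | 194 267 289 23 | 199 263 298 36 | 204 261 299 39 | 209 260 300 41 | 214 260 302 43 | 219 260 287 28 | 224 274 287 14 | 229 275 287 13 | 234 276 287 12 | 239   0 | 
[195, 197, 195, 196, 197, 184, 134, 70, 35, 29, 31, 30, 23, 30, 32, 28, 27, 33, 34, 33, 26, 31, 32, 30, 31, 32, 33, 32, 28, 31, 45, 83, 115, 148, 180, 197, 203, 200, 200, 202, 204, 201]
[197, 196, 197, 196, 199, 199, 182, 127, 62, 34, 21, 33, 27, 34, 28, 30, 22, 31, 26, 28, 34, 32, 33, 32, 31, 33, 34, 25, 34, 33, 55, 116, 176, 200, 204, 201, 203, 204, 202, 206, 201, 205]
[114, 115, 112, 116, 116, 116, 112, 106, 71, 37, 21, 27, 30, 27, 30, 36, 35, 32, 31, 32, 33, 29, 29, 31, 31, 30, 28, 29, 34, 31, 28, 50, 88, 125, 143, 151, 153, 156, 152, 148, 146, 142]
[111, 109, 103, 72, 35, 27, 17, 8, 19, 19, 22, 20, 28, 30, 34, 32, 30, 36, 31, 31, 33, 28, 34, 37, 30, 32, 27, 32, 28, 29, 32, 30, 27, 21, 11, 16, 13, 19, 12, 11, 21, 59]
```

```bash
cat >> h.py <<'E'
def todo(p,yaw=None,s=None):
    "units (x,y,z shares of 30 mm) in present tool axes, and z turn in shares of 6 deg to bring tool y to yaw (deg, mod 180)"
    s=s or telemetry.sense(); M=R.from_quat(s['tcp_rot']).as_matrix()
    now=np.degrees(np.arctan2(M[1,1],M[0,1])); out=np.round(M.T@(np.array(p)-s['ee_pos'])/.03,2)
    dy=None if yaw is None else round(-(((yaw-now)+90)%180-90)/6,2)
    print('at',np.round(s['ee_pos'],4),'yaw',round(now,1),'shift',out,'turn',dy,'j6',round(s['qpos'][5],2))
E
python3 - <<'E'
from h import *
c=load('w2'); P=onz(c,[(277.5,184.5),(273,107+0),(281.5,236)],.155); print(P)
q=onz(c,[(275.9,160),(278,194)],.155); d=q[1]-q[0]; print('long axis deg',np.degrees(np.arctan2(d[1],d[0])))
print('ejector-ish/dowel tips z.05',onz(c,[(314,160.5),(250,160)],.05))
todo([*P[0,:2],.156])
E
```

```text
[[ 0.56303165 -0.01535679  0.155     ]
 [ 0.5534413  -0.08732254  0.155     ]
 [ 0.56913552  0.03828972  0.155     ]]
long axis deg 82.61430463529324
ejector-ish/dowel tips z.05 [[ 0.51616097 -0.01366502  0.05      ]
 [ 0.59553816 -0.02953789  0.05      ]]
at [ 0.5639 -0.013   0.3585] yaw 169.1 shift [0.08 0.01 6.75] turn None j6 -1.52
```

```bash
python3 -m pendant '[0.08,0.01,0.5,0,0,-0.58,0,0,1,0,0,0,0,0,1,0,0,0,0,0,1,0,0,0,0,0,1,0,0,0,0,0,1,0,0,0,0,0,0.8,0,0,0,0,0,0.45,0,0,0,0,0,0,0,0,0,0,0,0,0,0,0]' -1 && python3 -m pendant '[0,0,0,0,0,0,0,0,0,0,0,0,0,0,0,0,0,0,0,0,0,0,0,0,0,0,0,0,0,0,0,0,0,0,0,0,0,0,0,0,0,0,0,0,0,0,0,0]' 1 60
```

```text
t: 5.85
ee_pos: [0.5638, -0.0159, 0.1566]
tcp_rot: [-0.66, 0.751, -0.0, 0.0]
force: [-0.2, 0.5, -0.4]
opening: 0.0855
grip_force: 0.0
t: 6.65
ee_pos: [0.5635, -0.0159, 0.1566]
tcp_rot: [-0.66, 0.751, -0.0, 0.0]
force: [-1.5, 0.4, 5.9]
opening: 0.023
grip_force: 60.0
```

```bash
python3 -m pendant '[0,0,-0.3,0,0,0,0,0,-0.7,0,0,0,0,0,-0.8,0,0,0,0,0,-0.8,0,0,0,0,0,-0.8,0,0,0,0,0,-0.8,0,0,0,0,0,-0.8,0,0,0,0,0,-0.8,0,0,0,0,0,-0.6,0,0,0,0,0,-0.3,0,0,0]' && python3 -m pendant '[-0.5,0.06,0,0,0,0,-0.9,0.1,0,0,0,0,-0.9,0.1,0,0,0,0,-0.9,0.1,0,0,0,0,-0.9,0.1,0,0,0,0,-0.9,0.1,0,0,0,0,-0.9,0.1,0,0,0,0,-0.9,0.1,0,0,0,0,-0.9,0.1,0,0,0,0,-0.9,0.1,0,0,0,0]' && python3 -m pendant '[-0.9,0.1,0,0,0,0.5,-0.9,0.1,0,0,0,0.5,0,0,0,0,0,1,0,0,0,0,0,1,0,0,0,0,0,1,0,0,0,0,0,1,0,0,0,0,0,1,0,0,0,0,0,1,0,0,0,0,0,1,0,0,0,0,0,1]' && python3 -m pendant '[0,0,0,0,0,1,0,0,0,0,0,0.6,0,0,0,0,0,0.4,0,0,0,0,0,0,0,0,0,0,0,0]'
python3 - <<'E'
from h import *
todo([.569,.301,.187],106.6); snap('side','s2'); 
a=cv2.imread('pics/s2.png')[80:260,150:416]; cv2.imwrite('pics/s2c.png',cv2.resize(a,None,fx=3,fy=3,interpolation=cv2.INTER_CUBIC))
E
```

```text
t: 7.65
ee_pos: [0.5637, -0.0159, 0.3584]
tcp_rot: [-0.66, 0.751, -0.001, 0.001]
force: [0.8, -0.4, -1.9]
opening: 0.023
grip_force: 59.1
t: 8.65
ee_pos: [0.5665, 0.2456, 0.3546]
tcp_rot: [-0.66, 0.751, 0.001, -0.002]
force: [0.2, -0.3, -2.3]
opening: 0.0225
grip_force: 59.1
t: 9.65
ee_pos: [0.5689, 0.2986, 0.3545]
tcp_rot: [-0.245, 0.969, 0.0, -0.002]
force: [-1.3, -0.5, -2.2]
opening: 0.0226
grip_force: 59.2
t: 10.15
ee_pos: [0.5693, 0.2984, 0.3553]
tcp_rot: [-0.145, 0.989, -0.0, -0.001]
force: [0.4, -0.1, -1.9]
opening: 0.0228
grip_force: 59.2
at [0.5693 0.2984 0.3553] yaw 106.7 shift [-0.03  0.09  5.61] turn 0.02 j6 0.09
```

View pics/s2c.png

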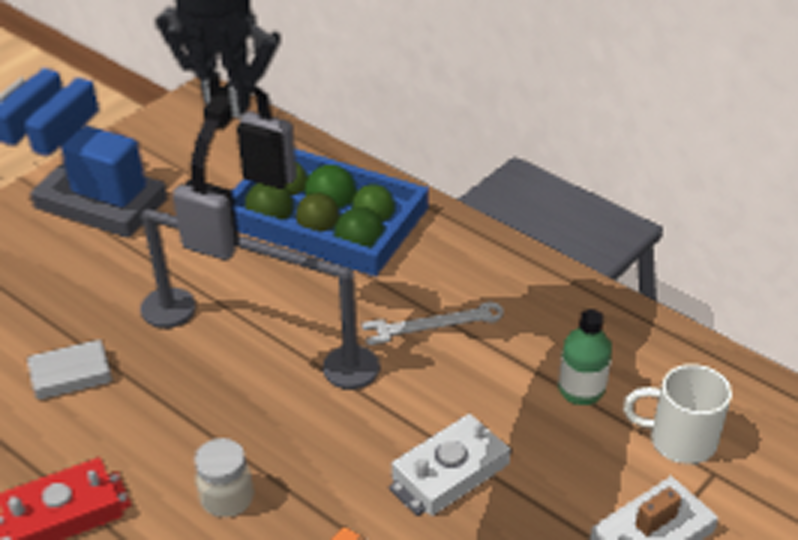

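The ear defenders hang upright from the gripper above the rail, with one cup each side of the bar at crop (265,150) and (205,220). I'll lower them.

```bash
python3 -m pendant '[0,0.05,0.4,0,0,0,0,0.05,0.8,0,0,0,0,0,0.8,0,0,0,0,0,0.8,0,0,0,0,0,0.8,0,0,0,0,0,0.8,0,0,0,0,0,0.5,0,0,0,0,0,0.3,0,0,0,0,0,0,0,0,0,0,0,0,0,0,0]' && python3 -m pendant '[0,0,0.1,0,0,0,0,0,0.1,0,0,0,0,0,0.1,0,0,0,0,0,0.05,0,0,0,0,0,0,0,0,0]'
```

```text
t: 11.2
ee_pos: [0.5699, 0.3011, 0.2016]
tcp_rot: [-0.145, 0.989, 0.0, 0.001]
force: [0.5, 0.9, -1.6]
opening: 0.023
grip_force: 59.1
t: 11.7
ee_pos: [0.5691, 0.3007, 0.19]
tcp_rot: [-0.145, 0.989, -0.0, -0.0]
force: [-0.1, -0.6, -3.2]
opening: 0.0226
grip_force: 59.1
```

```bash
python3 -m pendant '[0,0,0.05,0,0,0,0,0,0.05,0,0,0,0,0,0,0,0,0]'; python3 -m pendant '[0,0,0.03,0,0,0,0,0,0,0,0,0]'
```

```text
t: 12.0
ee_pos: [0.5694, 0.3009, 0.1875]
tcp_rot: [-0.145, 0.989, 0.0, 0.0]
force: [-0.2, 0.2, -1.1]
opening: 0.0229
grip_force: 59.3
t: 12.2
ee_pos: [0.5694, 0.3009, 0.1873]
tcp_rot: [-0.145, 0.989, 0.0, 0.0]
force: [-1.6, -0.7, 3.6]
opening: 0.0228
grip_force: 60.0
```

```bash
python3 -m pendant '[0,0,0,0,0,0,0,0,0,0,0,0,0,0,0,0,0,0,0,0,0,0,0,0,0,0,0,0,0,0,0,0,0,0,0,0]' -1; python3 -m pendant '[0,0,-0.3,0,0,0,0,0,-0.8,0,0,0,0,0,-1,0,0,0,0,0,-1,0,0,0,0,0,-1,0,0,0,0,0,-0.8,0,0,0,0,0,-0.7,0,0,0,0,0,0,0,0,0]'
python3 - <<'E'
from h import *
snap('side','s3'); todo([.627,-.2385,.30])
a=cv2.imread('pics/s3.png')[80:260,150:416]; cv2.imwrite('pics/s3c.png',cv2.resize(a,None,fx=3,fy=3,interpolation=cv2.INTER_CUBIC))
E
```

```text
t: 12.8
ee_pos: [0.5693, 0.3008, 0.1863]
tcp_rot: [-0.145, 0.989, -0.0, -0.0]
force: [-0.4, 0.7, -0.2]
opening: 0.0855
grip_force: 0.0
t: 13.6
ee_pos: [0.5709, 0.3015, 0.3593]
tcp_rot: [-0.145, 0.989, 0.001, 0.004]
force: [-0.5, -0.3, 0.4]
opening: 0.0856
grip_force: 0.0
at [0.5702 0.3012 0.3568] yaw 106.6 shift [  3.35 -17.78   1.87] turn None j6 0.1
```

View pics/s3c.png

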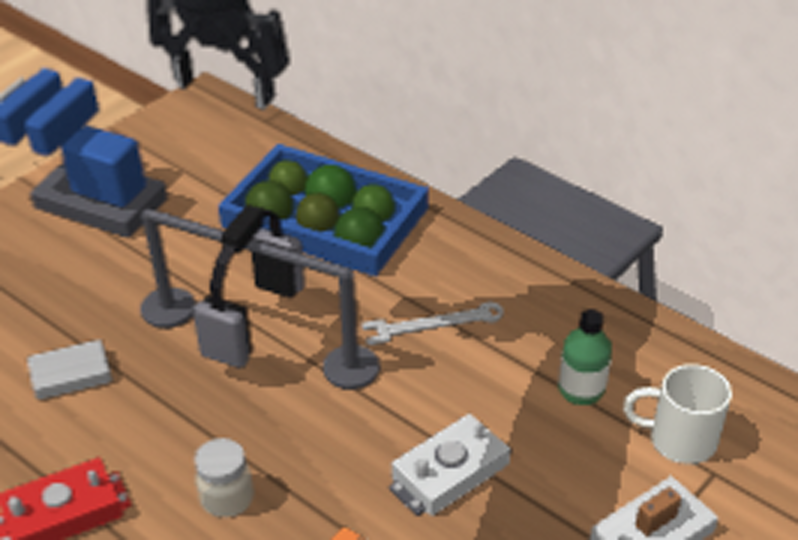

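The ear defenders are hanging on the rail, one cup each side, pad at crop (250,228). Next is a close look at the lower half.

```bash
python3 -m pendant '[0.46,-0.95,0,0,0,0,0.46,-0.95,0,0,0,0,0.46,-0.95,0,0,0,0,0.46,-0.95,0,0,0,0,0.46,-0.95,0,0,0,0,0.46,-0.95,0.5,0,0,0,0.46,-0.95,0.6,0,0,0,0.46,-0.95,0.6,0,0,0,0.46,-0.95,0.6,0,0,0,0.46,-0.95,0.6,0,0,0]' && python3 -m pendant '[0,0,0,0,0,1,0,0,0,0,0,1,0,0,0,0,0,1,0,0,0,0,0,1,0,0,0,0,0,1,0,0,0,0,0,0,0,0,0,0,0,0]'
python3 - <<'E'
from h import *
c=snap('wrist','w3'); todo([.56,-.22,.27])
g=c['color']; hsv=cv2.cvtColor(g,cv2.COLOR_RGB2HSV)
m=((hsv[...,1]<40)&(hsv[...,2]>110)).astype(np.uint8); m[300:]=0
for k in cv2.findContours(m,cv2.RETR_EXTERNAL,cv2.CHAIN_APPROX_NONE)[0]:
    if cv2.contourArea(k)>1500: print(cv2.contourArea(k),cv2.minAreaRect(k))
cv2.imwrite('pics/w3c.png',cv2.resize(cv2.imread('pics/w3.png')[60:330,130:430],None,fx=2.2,fy=2.2,interpolation=cv2.INTER_CUBIC))
E
```

```text
t: 14.65
ee_pos: [0.5171, -0.0127, 0.265]
tcp_rot: [-0.145, 0.989, 0.0, -0.001]
force: [0.3, -0.4, 0.3]
opening: 0.0852
grip_force: 0.0
t: 15.35
ee_pos: [0.5179, -0.0117, 0.2662]
tcp_rot: [0.115, 0.993, 0.0, -0.001]
force: [-0.3, 1.0, -1.3]
opening: 0.0852
grip_force: 0.0
at [ 0.5181 -0.0116  0.2665] yaw 76.7 shift [-2.95 -6.44 -0.12] turn None j6 0.08
1544.0 ((111.5, 282.0), (34.0, 59.0), 90.0)
6230.0 ((278.32659912109375, 212.82730102539062), (103.09779357910156, 64.7576904296875), 86.69812774658203)
2216.0 ((3.458759307861328, 190.9072265625), (105.18987274169922, 48.63508605957031), 66.03751373291016)
```

View pics/w3c.png

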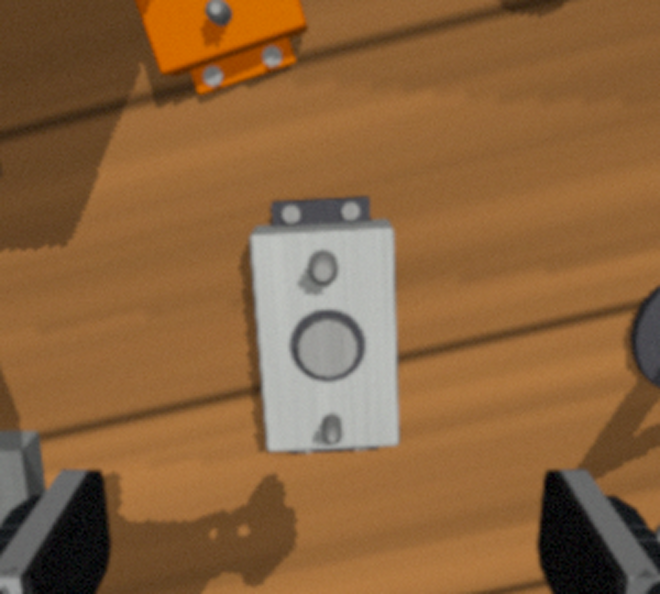

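Lower half from above: ejector at crop (327,345), big dowel tip at (324,264), small dowel tip at (332,422). The top-face corners are (252,233), (392,225), (398,443) and (267,450).

```bash
python3 -m pendant '[-0.3,-0.65,0,0,0,0,-0.3,-0.65,0,0,0,0,-0.3,-0.65,0,0,0,0,-0.3,-0.65,0,0,0,0,-0.3,-0.65,0,0,0,0,-0.3,-0.65,0,0,0,0,-0.3,-0.65,0,0,0,0,-0.3,-0.65,0,0,0,0,-0.3,-0.65,0,0,0,0,-0.3,-0.65,0,0,0,0]' && python3 -m pendant '[0,0,0,0,0,0,0,0,0,0,0,0]'
python3 - <<'E'
from h import *
np.set_printoptions(precision=4,suppress=True)
c=load('w3'); u=lambda l:np.array(l,float)/2.2+[130,60]-.27
e=onz(c,u([(327.5,345)]),.036); d=onz(c,u([(324,263),(332,422)]),.05); k=onz(c,u([(252,233),(392,225),(398,443),(267,450)]),.03)
an=lambda v:np.degrees(np.arctan2(v[1],v[0]))
print('ej',e,'dow',d,'mid',d.mean(0),np.linalg.norm(d[0]-d[1]),an(d[0]-d[1])); print('corn',k.mean(0),an(k[0]-k[3]),an(k[1]-k[2]),np.linalg.norm(k[0]-k[3]),np.linalg.norm(k[0]-k[1]))
g=cv2.cvtColor(c['color'],cv2.COLOR_RGB2GRAY); r=(g<110).astype(np.uint8)[195:238,255:302]
for q in cv2.findContours(r,cv2.RETR_LIST,cv2.CHAIN_APPROX_NONE)[0]:
    if len(q)>50: el=cv2.fitEllipse(q); p=np.array(el[0])+[255,195]; print(el,onz(c,[p],.03),onz(c,[p],.036))
c=snap('wrist','w4'); todo([.56,-.22,.27])
cv2.imwrite('pics/w4c.png',cv2.resize(cv2.imread('pics/w4.png')[60:330,130:430],None,fx=2.2,fy=2.2,interpolation=cv2.INTER_CUBIC))
E
```

```text
t: 16.4
ee_pos: [0.5612, -0.2234, 0.2672]
tcp_rot: [0.116, 0.993, 0.0, -0.0]
force: [0.4, -0.2, -0.6]
opening: 0.0854
grip_force: 0.0
t: 16.6
ee_pos: [0.561, -0.2227, 0.2671]
tcp_rot: [0.117, 0.993, 0.0, -0.0]
force: [-0.2, 0.3, -0.1]
opening: 0.0855
grip_force: 0.0
ej [[ 0.5559 -0.0179  0.036 ]] dow [[ 0.5125 -0.0095  0.05  ]
 [ 0.5906 -0.0238  0.05  ]] mid [ 0.5515 -0.0166  0.05  ] 0.07938631270307941 169.6331681534141
corn [ 0.5566 -0.0181  0.03  ] 169.08758518509086 169.93376652151642 0.11482518714593225 0.06724446793439691
((23.536338806152344, 22.024457931518555), (29.562650680541992, 30.231103897094727), 86.7003173828125) [[ 0.5583 -0.0185  0.03  ]] [[ 0.5564 -0.0181  0.036 ]]
at [ 0.561  -0.2222  0.2672] yaw 76.6 shift [ 0.05  0.06 -0.09] turn None j6 -0.25
```

View pics/w4c.png

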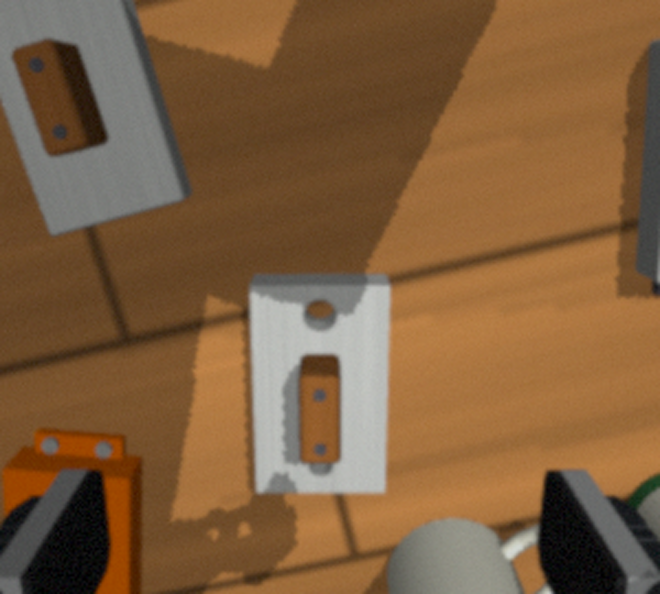

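The upper half: big hole at crop (320,314), grip-bar screws at (319,395) and (320,450), plate edges u 250–390 and bottom at v 493. The blank plate is at upper left.

Run:
```python
from h import *
np.set_printoptions(precision=4,suppress=True)
c=load('w4'); u=lambda l:np.array(l,float)/2.2+[130,60]-.27
an=lambda v:np.degrees(np.arctan2(v[1],v[0]))
k=onz(c,u([(249,285),(390,284),(386,493),(256,493)]),.026); print('plate',k.mean(0),an(k[0]-k[3]),an(k[1]-k[2]),np.linalg.norm(k[0]-k[3]),np.linalg.norm(k[0]-k[1]))
b=onz(c,u([(301,372),(340,372),(340,461),(302,461)]),.062); print('bar',b.mean(0),an(b[0]-b[3]),an(b[1]-b[2]),np.linalg.norm(b[0]-b[3]),np.linalg.norm(b[0]-b[1]))
s=onz(c,u([(319,395),(320,450)]),.062); print('screws',s.mean(0),an(s[0]-s[1]),np.linalg.norm(s[0]-s[1]))
print('bighole',onz(c,u([(320,314),]),.026))
for nm,ctr,yaw in (('plate',k.mean(0),166.3),):
    t=np.radians(yaw); X=np.array([np.cos(t),np.sin(t),0]); Y=np.array([-np.sin(t),np.cos(t),0]); o=np.r_[ctr[:2],0]
    f=lambda x,y,z:o+X*x+Y*y+[0,0,z]
    print((proj(c,[f(.042,0,.026),f(-.042,0,.026),f(.023,.01,.062),f(.023,-.01,.062),f(-.023,-.01,.062),f(.023,0,.026),f(.058,.035,0),f(.058,.035,.026),f(-.058,.035,.026)])-[130,60]+.27)*2.2)
todo([.6271,-.2385,.27],an(X)-90)
# bar mask
hsv=cv2.cvtColor(c['color'],cv2.COLOR_RGB2HSV)[190:275,255:300]; 
print(c['color'][195:275:2,275].tolist())
```

```text
plate [ 0.6279 -0.2395  0.026 ] 166.76596267860413 167.12180092750077 0.11622479119083577 0.0700672594158242
bar [ 0.6257 -0.2386  0.062 ] 166.7054257181951 167.02223689187383 0.04577450351787206 0.018095618709861094
screws [ 0.6283 -0.2398  0.062 ] 167.4940372560032 0.028435601730301085
bighole [[ 0.586  -0.2296  0.026 ]]
[[320.6509 315.9256]
 [319.9263 466.2244]
 [298.7078 376.4282]
 [341.7267 376.6553]
 [340.4599 465.7109]
 [320.4776 351.6958]
 [254.9309 273.0576]
 [250.3688 284.586 ]
 [255.5052 492.2866]]
at [ 0.561  -0.2222  0.2672] yaw 76.6 shift [-2.27 -0.02 -0.09] turn 0.06 j6 -0.25
[[117, 117, 113], [92, 69, 48], [109, 75, 40], [113, 80, 41], [114, 82, 53], [99, 99, 92], [123, 123, 122], [126, 129, 127], [182, 186, 180], [191, 192, 190], [194, 194, 190], [193, 196, 192], [187, 188, 184], [121, 109, 95], [83, 51, 18], [87, 58, 32], [82, 53, 20], [94, 61, 33], [129, 81, 40], [148, 92, 44], [144, 89, 44], [103, 83, 74], [80, 78, 84], [93, 83, 81], [144, 95, 56], [147, 93, 41], [147, 92, 41], [147, 91, 43], [152, 96, 48], [152, 96, 48], [148, 93, 44], [148, 95, 47], [147, 93, 44], [129, 88, 60], [78, 76, 83], [83, 80, 83], [129, 89, 59], [136, 89, 52], [115, 110, 107], [115, 118, 115]]
```

Run:
```python
from h import *
a,b=load('scene0'),load('side0')
print('mug rim',onz(a,np.array([(38,283),(97,300)],float)/3+165,.085), onz(b,np.array([(605,214)],float)/3+[180,140],.085))
todo([.6275,-.2393,.054],76.9)
```

```text
mug rim [[ 0.77084175 -0.18540577  0.085     ]
 [ 0.76571778 -0.12422528  0.085     ]] [[ 0.75863916 -0.19793939  0.085     ]]
at [ 0.561  -0.2222  0.2672] yaw 76.6 shift [-2.3  -0.05  7.11] turn -0.04 j6 -0.25
```

```bash
python3 -m pendant '[-0.8,0,0,0,0,-0.04,-0.8,0,0,0,0,0,-0.7,-0.05,0.5,0,0,0,0,0,1,0,0,0,0,0,1,0,0,0,0,0,1,0,0,0,0,0,1,0,0,0,0,0,1,0,0,0,0,0,0,0,0,0,0,0,0,0,0,0]' -1
python3 - <<'E'
from h import *
todo([.6275,-.2393,.054],76.9)
E
```

```text
t: 17.65
ee_pos: [0.6276, -0.2386, 0.1024]
tcp_rot: [0.114, 0.993, 0.0, -0.001]
force: [0.5, -0.1, -0.5]
opening: 0.0853
grip_force: 0.0
at [ 0.6276 -0.2386  0.1024] yaw 76.9 shift [-0.01 -0.02  1.61] turn 0.0 j6 -0.23
```

```bash
python3 -m pendant '[0,-0.02,0.6,0,0,0,0,0,0.6,0,0,0,0,0,0.41,0,0,0,0,0,0,0,0,0,0,0,0,0,0,0]' -1 && python3 -m pendant '[0,0,0,0,0,0,0,0,0,0,0,0,0,0,0,0,0,0,0,0,0,0,0,0,0,0,0,0,0,0,0,0,0,0,0,0,0,0,0,0,0,0,0,0,0,0,0,0]' 1 100
python3 -m pendant '[0,0,-0.3,0,0,0,0,0,-0.6,0,0,0,0,0,-0.8,0,0,0,0,0,-0.8,0,0,0,0,0,-0.5,0,0,0,0,0,0,0,0,0]'
python3 - <<'E'
from h import *
todo([.6275,-.2393,.054],76.9)
E
```

```text
t: 18.15
ee_pos: [0.6286, -0.2403, 0.0553]
tcp_rot: [0.114, 0.993, -0.0, 0.001]
force: [0.2, 0.1, 0.6]
opening: 0.0852
grip_force: 0.0
t: 18.95
ee_pos: [0.6281, -0.2405, 0.0546]
tcp_rot: [0.114, 0.993, -0.0, 0.0]
force: [-0.6, -1.3, 3.5]
opening: 0.0186
grip_force: 98.6
t: 19.55
ee_pos: [0.6293, -0.2406, 0.1465]
tcp_rot: [0.114, 0.993, -0.001, 0.002]
force: [0.7, 0.0, -3.4]
opening: 0.0184
grip_force: 98.0
at [ 0.6293 -0.2406  0.1465] yaw 76.9 shift [0.08 0.03 3.08] turn -0.0 j6 -0.23
```

```bash
python3 -m pendant '[0.5,0.84,0,0,0,0,0.5,0.83,0,0,0,0,0.5,0.83,0,0,0,0,0.5,0.83,0,0,0,0,0.5,0.83,0,0,0,0,0.5,0.83,0,0,0,0,0.5,0.83,0,0,0,0,0.5,0.83,0,0,0,0,0,0,0,0,0,-0.43,0,0,0,0,0,0]' && python3 -m pendant '[0,0,0.4,0,0,0,0,0,0.4,0,0,0,0,0,0,0,0,0,0,0,0,0,0,0]'
python3 - <<'E'
from h import *
c=snap('wrist','w5'); todo([.5577,-.0183,.0846],79.5)
cv2.imwrite('pics/w5c.png',cv2.resize(cv2.imread('pics/w5.png')[90:360,130:430],None,fx=2.2,fy=2.2,interpolation=cv2.INTER_CUBIC))
E
```

```text
t: 20.55
ee_pos: [0.5546, -0.0174, 0.1425]
tcp_rot: [0.091, 0.996, 0.0, -0.002]
force: [0.2, -0.4, -3.8]
opening: 0.0182
grip_force: 98.5
t: 20.95
ee_pos: [0.5554, -0.0189, 0.1188]
tcp_rot: [0.092, 0.996, 0.0, -0.001]
force: [0.9, -0.8, -3.3]
opening: 0.0189
grip_force: 98.5
at [ 0.5561 -0.0189  0.1195] yaw 79.4 shift [-0.05  0.03  1.16] turn -0.02 j6 0.03
```

View pics/w5c.png

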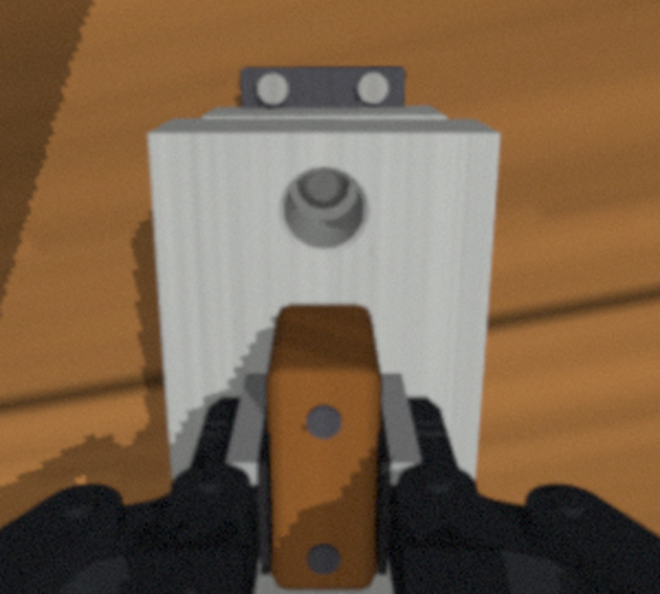

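The big dowel's tip shows through the big hole: hole rim centre at crop (324,208), dowel tip centre at about (322.5,186). I'll compute the offset between them.

Run:
```python
from h import *
np.set_printoptions(precision=4,suppress=True)
c=load('w5'); u=lambda l:np.array(l,float)/2.2+[130,90]-.27
z=c['state']['ee_pos'][2]-.0546; M=R.from_quat(c['state']['tcp_rot']).as_matrix()
h=onz(c,u([(324,208)]),z+.026)[0]; d=onz(c,u([(322.5,185.5)]),.05)[0]; print(z,h,d,'dowel-hole in tool mm',(M.T@(d-h))[:2]*1000)
k=onz(c,u([(149,132),(499,131)]),z+.026); print('plate edge angle (tool y)',np.degrees(np.arctan2(*(k[0]-k[1])[[1,0]])),'expected hole',k.mean(0)+np.array([1,0,0])*.016, np.linalg.norm(k[0]-k[1]))
b=onz(c,u([(273,89),(373,88)]),.008); print('bolts mid',b.mean(0),np.degrees(np.arctan2(*(b[0]-b[1])[[1,0]])))
todo([.5577,-.0183,.0846],79.5)
```

```text
0.0641962798749228 [ 0.5135 -0.0102  0.0902] [ 0.5165 -0.0112  0.05  ] dowel-hole in tool mm [-3.2288 -0.3618]
plate edge angle (tool y) -100.4081711559252 expected hole [ 0.5143 -0.0074  0.0902] 0.06938467668242346
bolts mid [ 0.4953 -0.0071  0.008 ] -100.0122311758872
at [ 0.5561 -0.0189  0.1195] yaw 79.4 shift [-0.05  0.03  1.16] turn -0.02 j6 0.03
```

Run:
```python
from h import *
c=load('w5'); g=cv2.cvtColor(c['color'],cv2.COLOR_RGB2GRAY)
print(g[162:206,258:297:2])
c=load('w3'); g=cv2.cvtColor(c['color'],cv2.COLOR_RGB2GRAY)
print(g[172:196,266:290]);print(g[240:268,272:292])
```

```text
[[179 181 177 180 182 184 182 181 185 187 184 180 182 173 181 182 182 180
  182 182]
 [181 178 175 179 181 184 182 187 185 184 181 178 180 177 180 181 179 181
  182 181]
 [181 178 178 178 182 182 182 184 184 183 179 177 179 177 179 183 183 180
  181 181]
 [183 181 176 176 182 184 176 173 174 167 165 170 173 176 182 185 183 181
  181 182]
 [183 178 178 180 181 179 167 150 145 128 130 138 150 165 174 183 181 180
  181 180]
 [184 179 176 179 178 163 138 118 118 109 107 109 116 140 165 180 179 179
  182 182]
 [182 179 179 177 166 136 113 106 103 103 102 100  97 110 131 165 179 179
  184 183]
 [182 178 176 167 138 110  98 100 106 107 102 103  91  92 104 140 173 181
  182 182]
 [182 182 175 155 119  91  93 101 106 100 103 104  96  82  87 116 158 178
  184 184]
 [184 179 166 134 102  85  97 106 105 102 103 103  97  80  70 101 131 172
  184 182]
 [182 177 150 116  82  83  99 104 102  99  99 104 101  80  68  85 116 155
  178 182]
 [181 171 134 112  79  83 100 103 102 104 105 106 102  81  64  80 117 141
  175 184]
 [178 158 127 115  77  81 101 106 102 102 102 105 103  84  63  87 117 126
  162 
[... 6746 characters left out ...]
 182 183
  179 179]
 [149 139 132 129 118 105 104 119 138 143 129 117 142 165 176 179 181 182
  180 177]
 [163 158 148 142 137 128 117 114 129 136 138 148 163 172 177 178 180 177
  176 176]
 [171 169 159 161 157 149 144 143 147 153 158 162 170 168 169 167 169 164
  160 160]
 [160 158 153 157 153 150 148 150 146 145 145 143 141 140 139 138 133 130
  124 133]
 [124 118 113 110 114 109 109 107 103 105 101  99  97  99 103 101  97  94
  102 121]
 [114 103 104 102 103 102  99 100 100 104 104 101  97 102 105 108 107 101
  107 121]
 [123 118 121 122 117 118 118 118 119 120 120 119 120 120 119 118 122 118
  118 121]
 [125 124 124 127 123 125 125 125 121 119 124 123 122 121 121 123 123 123
  123 120]]
```

Run:
```python
from h import *
np.set_printoptions(precision=4,suppress=True)
c=load('w3'); d=onz(c,[(276.4,182.8),(280.6,257.9)],.05); print(d,d.mean(0),np.linalg.norm(d[0]-d[1]),np.degrees(np.arctan2(*(d[0]-d[1])[[1,0]])))
c=load('w5'); print(onz(c,[(277.2,184.3)],.0902),onz(c,[(276.2,174)],.05))
s=telemetry.sense(); M=R.from_quat(s['tcp_rot']).as_matrix(); print(np.degrees(np.arccos(-M[2,2])))
```

```text
[[ 0.5159 -0.0109  0.05  ]
 [ 0.5979 -0.0255  0.05  ]] [ 0.5569 -0.0182  0.05  ] 0.08328887874422305 169.90831963815705
[[ 0.5136 -0.0102  0.0902]] [[ 0.5165 -0.0112  0.05  ]]
0.055927062588964564
```

```bash
python3 -m pendant '[-0.083,0,0.2,0,0,-0.05,0,0,0.2,0,0,0,0,0,0.1,0,0,0,0,0,0,0,0,0,0,0,0,0,0,0]'
python3 - <<'E'
from h import *
todo([.5581,-.0187,.0846],79.6)
c=snap('wrist','w6'); g=cv2.cvtColor(c['color'],cv2.COLOR_RGB2GRAY); print(g[166:212,258:299:3])
E
```

```text
t: 21.5
ee_pos: [0.5586, -0.019, 0.105]
tcp_rot: [0.089, 0.996, 0.0, -0.0]
force: [0.9, 1.0, -4.2]
opening: 0.0184
grip_force: 98.6
at [ 0.5586 -0.019   0.105 ] yaw 79.8 shift [0.02 0.01 0.68] turn 0.03 j6 0.03
[[181 176 176 182 166 146 130 129 151 173 184 179 180 183]
 [183 175 176 176 136 118 106 109 117 152 177 182 183 181]
 [181 175 177 153 114 106 100  99  99 124 167 180 182 179]
 [181 180 169 126 105 105  99 103  99  98 142 178 184 181]
 [184 177 153 105 104 103 105 103 101  81 116 170 180 181]
 [182 175 128  95 101 102 100 104 103  72  98 155 183 181]
 [183 164 109  83 103 103 104 104 101  70  83 132 182 180]
 [181 152  93  86 105 104 107 104 101  72  78 118 176 179]
 [180 137  92  80 104 102 103 104 102  70  84 118 161 182]
 [175 127  92  75 102 102 102 105  98  69  87 116 147 179]
 [173 121  96  73 100 102 104 106  96  66  97 117 130 180]
 [166 109 103  70  94 102 106 103  90  64 105 116 122 179]
 [161  95 111  69  84 103 102 104  79  69 109 111 110 174]
 [149  87 115  70  76  96 102  98  73  71 117 109 105 170]
 [145  84 118  86  70  87  98  83  65  89 118 105  93 165]
 [14
[... 1125 characters left out ...]
7 175 160 124 118 114 113 111 124 160 170 181 178]
 [180 180 178 177 144 124 121 116 119 151 171 176 181 180]
 [178 181 179 179 168 146 138 139 147 167 176 175 181 178]
 [178 180 178 181 177 174 168 165 168 174 179 178 179 178]
 [180 179 179 183 181 180 179 173 175 178 181 178 180 176]
 [181 180 178 183 182 183 184 180 176 178 180 176 180 177]
 [182 176 181 183 183 185 187 179 178 179 180 177 177 178]
 [180 179 179 182 182 182 186 180 178 175 181 175 179 177]
 [180 178 178 185 181 182 186 179 180 181 181 177 179 176]
 [182 180 178 185 184 182 185 180 177 178 180 177 178 179]
 [180 177 179 186 183 180 184 180 178 176 181 177 178 179]
 [182 179 180 183 182 183 185 179 178 179 180 177 180 179]]
```

Run:
```python
from h import *
c=load('w6'); z=c['state']['ee_pos'][2]-.0546; M=R.from_quat(c['state']['tcp_rot']).as_matrix()
h=onz(c,[(277.5,184.3)],z+.026)[0]; d=onz(c,[(276,173.3)],.05)[0]; print(h,d,(M.T@(d-h))*1000)
```

```text
[ 0.51672922 -0.0103705   0.07637836] [ 0.51670627 -0.01111114  0.05      ] [-0.11793651 -0.73335231 26.37831003]
```

```bash
python3 -m pendant '[0,-0.018,0.05,0,0,0,0,0,0.06,0,0,0,0,0,0.06,0,0,0,0,0,0.06,0,0,0,0,0,0,0,0,0]'; python3 -m pendant '[0,0,0.06,0,0,0,0,0,0.06,0,0,0,0,0,0.06,0,0,0,0,0,0,0,0,0]'
```

```text
t: 22.05
ee_pos: [0.5583, -0.0195, 0.0978]
tcp_rot: [0.089, 0.996, 0.0, -0.0]
force: [-0.4, -0.6, -3.8]
opening: 0.0184
grip_force: 98.6
t: 22.45
ee_pos: [0.5583, -0.0195, 0.0924]
tcp_rot: [0.089, 0.996, 0.0, -0.0]
force: [-0.3, -0.1, -3.3]
opening: 0.0187
grip_force: 98.6
```

```bash
python3 -m pendant '[0,0,0.06,0,0,0,0,0,0.06,0,0,0,0,0,0.06,0,0,0,0,0,0,0,0,0]' - 120; python3 -m pendant '[0,0,0.06,0,0,0,0,0,0.04,0,0,0,0,0,0,0,0,0]'
```

```text
t: 22.85
ee_pos: [0.5589, -0.0196, 0.088]
tcp_rot: [0.089, 0.996, -0.0, 0.0]
force: [-1.8, 0.0, 3.9]
opening: 0.0185
grip_force: 120.2
t: 23.15
ee_pos: [0.5589, -0.0196, 0.0849]
tcp_rot: [0.089, 0.996, -0.0, 0.0]
force: [-2.2, 0.2, 6.1]
opening: 0.0184
grip_force: 120.5
```

```bash
python3 -m pendant '[0,0,0.03,0,0,0,0,0,0.03,0,0,0,0,0,0,0,0,0,0,0,0,0,0,0]'; python3 -m pendant '[0,0,0.02,0,0,0,0,0,0,0,0,0,0,0,0,0,0,0]'
```

```text
t: 23.55
ee_pos: [0.5589, -0.0196, 0.0846]
tcp_rot: [0.089, 0.996, -0.0, 0.0]
force: [-6.5, 0.1, 13.9]
opening: 0.0181
grip_force: 122.7
t: 23.85
ee_pos: [0.5589, -0.0196, 0.0846]
tcp_rot: [0.089, 0.996, -0.0, 0.0]
force: [-8.3, 0.7, 18.8]
opening: 0.0183
grip_force: 123.0
```

Run:
```python
from h import *
a=load('s3')['color']; c=snap('side','s9')['color']
d=np.abs(a.astype(int)-c).max(2)[145:205,205:255]; print('ear diff',(d>40).sum())
s=telemetry.sense(); print(s['t'],s['ee_pos'],s['force'],s['grip_force'])
print(workorder.finish_job())
```

```text
ear diff 0
23.9 [ 0.55887859 -0.01959339  0.08458312] [-7.81495237 -0.92783516 19.17539256] 122.99933910369873
the job is handed in; nothing more can be done
None
```

The ear defenders hang released on the rail, and the upper mould half is on its dowels, held shut with about 19 N on the wrist sensor; I handed the job in at 23.9 s without a verdict shown, and I viewed 11 pictures against the limit of 10.

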